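# Nest the rivet cups and snap the stack cover home

### The job

An aluminium rivet cup stands in the yellow clip holder: nest the other, identical empty cup squarely into it and let go of it. Then take the orange cover by its knob and press it down onto the stack between the two black clips until it snaps through and sits fully home under both clip noses. Finish while still holding the knob and still pressing the cover firmly down (about 10 newtons) - do not let go - and leave everything else on the bench where it is.

Things in the scene. Friction and masses are not known exactly. Their poses are not given: they have to be found in the camera images.
- holder: Yellow clip holder, fixed: base plate 84 (x) by 124 (y) by 8 mm with a 6 mm high ring of blocks round the lower cup's foot. Origin: centre of its underside on the bench, on the stack axis; z up. Clips stand at its +y and -y sides, so its x axis is the clear line for the fingers. The lower cup's rim is 58 mm above the bench, the nested upper cup's 76 mm.
- clip_left (a joint): Black sprung clip at the holder's +y side, hinged at its foot: 0 rad closed (upright), positive outward. 20 mm wide, 100 mm high, upright 43.5 mm from the stack axis. Nose reaches in to 36 mm, underside 83 mm over the bench, sloped from 86 mm out to 43.5 mm at 99 mm. Pressing the cover through both clips takes 8 to 20 N, then the force drops to 2 N and 6 mm lower they spring back.
- clip_right (a joint): The same clip at the holder's -y side: 0 rad closed, positive outward.
- cup_low: Aluminium rivet cup that already stands upright in the holder, loose. Same shape as cup_top. Origin: centre of its underside, z up to the mouth.
- cup_top: The other cup, upright on the bench, about 90 g, 50 mm high: body 38 mm wide at the foot tapering to 54 at 32 mm height, then a shoulder and an upright collar 61.6 mm in diameter up to the rim (mouth 56). Nested, the shoulder rests on the lower rim: origins 18 mm apart, 1 to 2 mm play. Grip across the collar, fingertips under 14 mm below the rim, clear of the lower cup. Origin: underside centre.
- cover: Orange snap cover, about 90 g. Origin: centre of its underside, z up. Plug 48 mm diameter, 6 mm high; flange 80 mm diameter from 6 to 11 mm; round knob 24 mm diameter from 11 to 39 mm. The plug enters the upper cup's mouth, the flange rests on its rim. Origin above the holder's: 87 mm as it meets the clip slopes, 79 at the force drop, 73 as the clips close, 70 fully home.
- cover_knob (a point): Middle of the cover's knob, 25 mm above the cover's origin, on its axis.
- jar: Bystander: closed glass jar with a red cap, 64 mm diameter, 75 mm high. Origin under its centre.
- screwdriver: Bystander: red-handled screwdriver lying on the bench along its own x, about 200 mm long.
- marker: Bystander: black marker pen lying along its own x, 135 mm long, 15 mm thick.
- clamp: Bystander: dark steel C-clamp lying flat, about 110 by 85 mm, 14 mm high.
- pliers: Bystander: pliers with black handles lying along their own x, about 180 by 60 mm, 14 mm high.
- rivet_gun: Bystander: pneumatic rivet gun lying flat, aluminium barrel along its own x, blue grip, 180 by 140 mm, 44 mm high.
Not all that is in view belongs to the job. Of the things that look like the holder, take the one that is farthest to the robot's left at the start.

How it is judged:
On the way, in this order (a step that is already met when the one before it is completed fails the run):
1. the second cup is nested in the cup in the holder, upright, and released (horizontal distance between cup_low and holder below 0.005 m and angle between each of cup_low, cup_top's own z axis and vertical below 0.06 rad and horizontal distance between cup_top and cup_low below 0.005 m and z of cup_top in the frame of cup_low between 0.0155 and 0.0205 m and contact force between the fingers and cup_top below 0.1 N), for 0.2 s.
2. the cover has snapped home on the stack, both clips back over its rim (all of step 1 and z of cover in the frame of holder between 0.067 and 0.0718 m and horizontal distance between cover and holder below 0.005 m and angle between cover's own z axis and vertical below 0.05 rad and value of joint each of clip_left, clip_right below 0.02 rad), for 0.1 s.
At the end, for the whole second after the job is handed in: Cups nested (18 mm apart +-2.5 in height, within 5 mm sideways, tilt < 0.06 rad), upper one free of the fingers; cover home (67 to 71.8 mm above the holder's origin, within 5 mm, tilt < 0.05) under closed clips (< 0.02 rad), still gripped (> 3 N) and pressed on the cup with > 4 N (all of step 2 and contact force between cover and cup_top above 4 N and contact force between the fingers and cover above 3 N); the arm keeps its last pose, push and grip.
It fails at once if a bystander (jar, screwdriver, marker, clamp, pliers or rivet gun) is moved more than 30 mm (distance of any of jar, screwdriver, marker, clamp, pliers, rivet_gun from where it was at the start of the episode above 0.03 m).
It also fails if it takes over 61 s, if anything falls off the work surface, if the arm or the gripper's body presses on something with over 40 N, if the wrist force passes 120 N, or if a joint passes its speed limit or range.

### The arm

A 6-joint arm with a two-finger parallel gripper is mounted at the origin on the work surface. World frame = base frame: x ahead of the robot, y to its left, z up, the work surface at z = 0. Lengths are in m, angles in rad, forces in N, time in s.
With the tool pointing down it reaches from about 0.375 to 0.9 m from the base axis. Payload 3.1 kg.
Tool frame: the origin (TCP) lies between the finger pads; the fingertips stand 22 mm ahead of it and the grasp point (between the pads) lies 3 mm ahead of it; z points along the fingers, y is the direction in which the jaws open and shut (so a half turn about z gives the same grasp; the last joint's range is limited). The gripper opens to 87 mm and grips with 3 to 60 N. Pads are 19 mm wide; open, the fingers measure 117 mm over their backs; the gripper's body (75 mm by 190 mm) begins 51 mm behind the grasp point.
Start: joints at [1.034, 0.527, 1.433, -0, 1.181, -0.178], TCP at [0.219, 0.585, 0.245] pointing down, gripper open.
Joint ranges: [-3.08, 3.08], [-0.75, 2.2], [0.22, 2.44], [-1.43, 4.57], [0, 2.65], [-2.85, 2.85]. Speed limits (rad/s): [2.79, 2.79, 3.14, 3.14, 3.14, 3.14].

### API

Orientations are given as a unit quaternion [x, y, z, w].
In Python, from rig import get_obs, camera, get_calibration, hand_in, search_frame gives the robot as it stands.
- The arm moves only by the shell command python3 -m jog 'ROWS' [FORCE]. ROWS is JSON, a list of rows, each an object with "grip": the closure in counts, from 0 (fully open) to 255 (shut); "travel": the shift along the world's x, y, z in cm, a list of three; "twist": the turn about the world's z in degrees. A call has 1 to 8 rows; each row shifts and turns the commanded pose from where the row before left it; what a row does not reach is not made up. A row lasts 1/10 s, in which the tool goes at most 50 mm and 8.59 degrees, less where a joint would pass 70% of its speed; a pose out of reach is approached as far as the arm can. A call is refused whole if a number of a shift passes 5 or a number of a turn 8.59, either way. A call with a gripper value outside its range is refused whole. The fingers move at their own pace and stop on an object; FORCE is the grip in N (left out, the last holds). Time passes only in rows, so rows that do not move let the fingers close. It gives the time, the measured TCP pose, the force and the opening at its end, in the units of the state.
- get_obs(): the state, without advancing time (a new reading comes with each control period).
- camera(name): name is "scene" or "top" or "wrist"; returns the picture (420x560x3 uint8, red, green, blue); there is no depth.
- get_calibration(name): a dict with "fx", "fy", "cx", "cy" (pixels), "R" (3x3) and "t" (3): a world point X has camera coordinates R X + t; the wrist camera has in their place "T_tool_cam" (4x4, takes a point from camera to tool coordinates, whose origin is the TCP and whose axes are the flange's). Camera axes: x right, y down, z forward; pixel columns grow to the right and rows downward; lengths in m; the calibration is good to about 2 mm. A picture is of the moment at which its call begins: read the wrist's pose just before it. get_calibration takes no time and is no camera call.
- hand_in(): hands the job in, once; it reports no verdict.
Trained networks look in the newest picture that a camera, given by its name, has taken for a name from the list of things; names that differ only in an ending like _2 or _b are one class to them, and where a whole thing is asked for, a point or a joint stands for the part that bears it (a point fixed in the world has none). Each returns a list of dicts, best first, with "p" (0 to 1); they miss things now and then, are a little off and sometimes report something else, mostly with a low value. They report only what shows in the picture. A call takes as long as a camera call. They do not tell look-alikes from the thing itself.
- search_frame(target, camera): "at" ([x, y, z] in m, in world coordinates, good to about 4 mm: the middle of the surface that is visible of it).
The state is a dict: "time": time; "q": joint angles; "joint_velocities": joint speeds; "joint_torque": joint torques, N m; "position": TCP position; "tool_rot": TCP orientation; "ft_force": force on the tool from outside, world axes, zero at the start; "moment": the same for the moment, N m; "grip_width": finger opening in m.
Only numpy, scipy, OpenCV 4.12 (cv2) and the standard library are available. Lean on these libraries where they do the work, as an engineer would, in place of code of your own. Each camera call takes 0.05 s, during which the arm holds its last target. There are 200 camera calls.

## Working session

There is one attempt and no reset: what is moved stays moved. The work goes in short steps, Python scripts to look and compute and a shell command to move; the robot and the scene stay as the last step left them, time stands still between calls to the robot, and variables do not carry over. Pictures are saved under pics/ and viewed, about 8 in all and at most 12, crops included, and the job is handed in when it is done.

```bash
mkdir -p pics; ls; python3 - <<'E'
from rig import *
import cv2
o=get_obs();print({k:o[k] for k in('time','position','tool_rot','grip_width','ft_force')})
for c in('scene','top'):
    cv2.imwrite(f'pics/{c}0.png',camera(c)[:,:,::-1])
    for n in('holder','cup_top','cup_low','cover','cover_knob','clip_left','jar'):
        print(c,n,[(round(d['p'],2),[round(v,3) for v in d['at']]) for d in search_frame(n,c)])
E
```

```text
pics
{'time': 0.0, 'position': array([0.2190717 , 0.58460741, 0.24360238]), 'tool_rot': array([ 1.78417205e-01,  9.83954341e-01, -1.00826176e-03, -3.71839676e-04]), 'grip_width': 0.08657992190815011, 'ft_force': array([-0.36020899,  0.77023916,  0.2505924 ])}
scene holder [(0.91, [0.525, -0.454, 0.008]), (0.81, [0.537, -0.07, 0.007]), (0.56, [0.691, -0.208, 0.012]), (0.55, [0.317, -0.393, 0.011])]
scene cup_top [(0.59, [0.642, 0.174, 0.036])]
scene cup_low [(0.73, [0.519, -0.061, 0.041])]
scene cover [(0.98, [0.535, -0.291, 0.01]), (0.67, [0.698, -0.438, 0.036])]
scene cover_knob [(0.79, [0.534, -0.293, 0.008]), (0.37, [0.538, -0.017, 0.066])]
scene clip_left [(0.6, [0.538, -0.017, 0.068]), (0.52, [0.381, -0.218, 0.011]), (0.42, [0.324, -0.347, 0.071])]
scene jar [(0.59, [0.497, 0.231, 0.049])]
top holder [(0.88, [0.52, -0.458, 0.007]), (0.64, [0.313, -0.39, 0.011]), (0.56, [0.515, -0.059, 0.01]), (0.56, [0.527, -0.015, 0.094])]
top cup_top [(0.92, [0.647, 0.19, 0.03]), (0.57, [0.685, -0.432, 0.037])]
top cup_low [(0.56, [0.529, -0.057, 0.03]), (0.45, [0.427, 0.168, 0.026])]
top cover [(0.9, [0.52, -0.287, 0.011]), (0.47, [0.426, 0.171, 0.022])]
top cover_knob [(0.6, [0.522, -0.284, 0.013])]
top clip_left [(0.46, [0.32, -0.344, 0.076]), (0.44, [0.511, -0.412, 0.072]), (0.39, [0.527, -0.018, 0.097])]
top jar [(0.95, [0.476, 0.238, 0.077]), (0.24, [0.678, -0.199, 0.011])]
```

View pics/scene0.png

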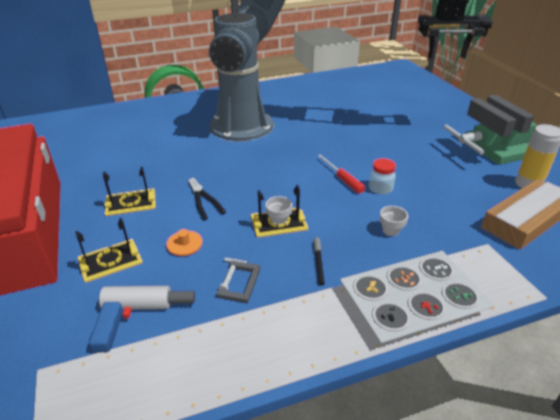

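View pics/top0.png

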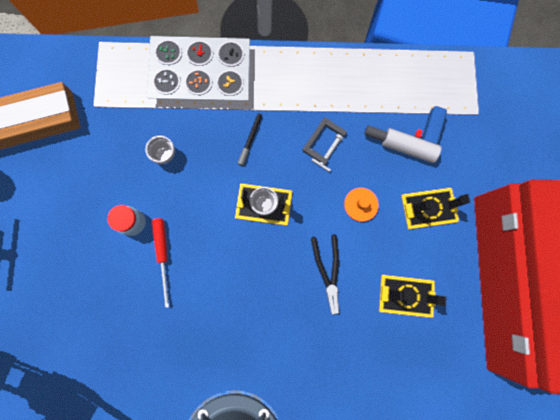

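The scene view shows the target holder with a cup at (280,215), the free cup at (393,220) and the cover at (185,242). In the top view (+y is left), the leftmost holder is the one with the cup at (264,203), yawed about -4°. The free cup is at (160,150) and the cover at (361,204).

```bash
python3 -m jog '[{"grip":0,"travel":[3.5,-3.3,0],"twist":-8.5},{"grip":0,"travel":[3.5,-3.3,0],"twist":-8.5},{"grip":0,"travel":[3.5,-3.3,0],"twist":-8.5},{"grip":0,"travel":[3.5,-3.3,0],"twist":-8.5},{"grip":0,"travel":[3.5,-3.3,0],"twist":-8.5},{"grip":0,"travel":[3.5,-3.3,0],"twist":-8.5},{"grip":0,"travel":[3.5,-3.3,0],"twist":-8.5},{"grip":0,"travel":[3.5,-3.3,0],"twist":-8.5}]'
python3 -m jog '[{"grip":0,"travel":[3.5,-3.3,0],"twist":-5.5},{"grip":0,"travel":[3.5,-3.3,0],"twist":0},{"grip":0,"travel":[3.5,-3.3,0],"twist":0},{"grip":0,"travel":[0,0,0],"twist":0},{"grip":0,"travel":[0,0,0],"twist":0}]'
python3 - <<'E'
from rig import *
import cv2
o=get_obs();print(o['time'],o['position'],o['tool_rot'],o['q'])
cv2.imwrite('pics/w1.png',camera('wrist')[:,:,::-1])
print(get_calibration('wrist'),get_calibration('top'))
print(search_frame('cup_top','wrist'))
E
```

```text
time: 1.6
position: [0.5007, 0.3197, 0.2448]
tool_rot: [0.7, 0.714, 0.0, 0.0]
ft_force: [1.4, 0.6, -0.0]
grip_width: 0.0872
time: 2.1
position: [0.605, 0.221, 0.2442]
tool_rot: [0.733, 0.681, -0.0, -0.0]
ft_force: [-0.2, -0.1, -0.9]
grip_width: 0.087
2.1 [0.6050114  0.22101217 0.2441909 ] [ 7.32634593e-01  6.80622059e-01 -1.62668227e-04 -3.75010943e-04] [1.76844799e-01 5.54392351e-01 1.38163859e+00 4.86664959e-04
 1.20624120e+00 2.50244563e-01]
{'fx': 371.3849594734025, 'fy': 371.3849594734025, 'cx': 280.77013127015266, 'cy': 209.4462428449986, 'T_tool_cam': array([[-3.70511429e-04, -9.56061064e-01, -2.93167365e-01,
         8.20946488e-02],
       [ 9.99999548e-01, -9.74115557e-05, -9.46148512e-04,
        -5.97048393e-04],
       [ 8.76017864e-04, -2.93167583e-01,  9.56060668e-01,
        -1.41130946e-01],
       [ 0.00000000e+00,  0.00000000e+00,  0.00000000e+00,
         1.00000000e+00]])} {'fx': 398.9487056943288, 'fy': 398.9487056943288, 'cx': 279.74343621256253, 'cy': 207.57764566649445, 'R': array([[ 0.00471788, -0.99925631,  0.03826956],
       [-0.98681942, -0.01084283, -0.16146168],
       [ 0.16175655, -0.03700339, -0.98613669]]), 't': array([-0.10011091,  0.50913543,  0.85693105])}
[]
```

View pics/w1.png

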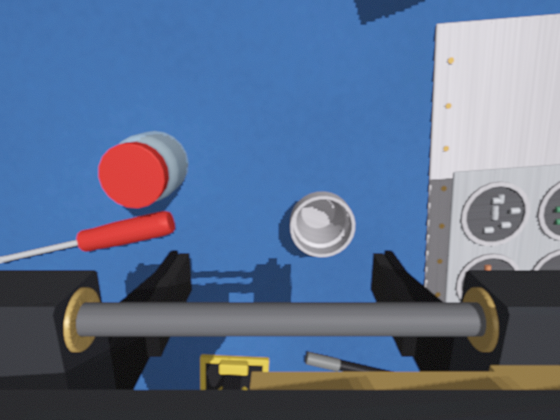

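The wrist view shows the free cup's rim centred near (322,223), with the jar, screwdriver and marker clear of it. The holder edge is just visible at (235,370).

```bash
cat > h.py <<'E'
from rig import *
import cv2,numpy as np
from scipy.spatial.transform import Rotation as Ro
def cam(name):
    k=get_calibration(name)
    if name=='wrist':
        o=get_obs();T=np.eye(4);T[:3,:3]=Ro.from_quat(o['tool_rot']).as_matrix();T[:3,3]=o['position']
        T=np.linalg.inv(T@k['T_tool_cam']);k['R'],k['t']=T[:3,:3],T[:3,3]
    return k
def ray(k,uv,z):
    d=k['R'].T@np.array([(uv[0]-k['cx'])/k['fx'],(uv[1]-k['cy'])/k['fy'],1]);c=-k['R'].T@k['t']
    return c+d*(z-c[2])/d[2]
def proj(k,X):
    p=np.atleast_2d(X)@k['R'].T+k['t'];return p[:,:2]/p[:,2:]*k['fx']+[k['cx'],k['cy']]
def circle(k,c,r,n=72):
    a=np.linspace(0,2*np.pi,n);return proj(k,np.c_[c[0]+r*np.cos(a),c[1]+r*np.sin(a),0*a+c[2]])
E
python3 - <<'E'
from h import *
k=cam('wrist');im=cv2.imread('pics/w1.png');hsv=cv2.cvtColor(im,cv2.COLOR_BGR2HSV)
m=((hsv[...,1]<90)&(hsv[...,2]>60)).astype(np.uint8);m[:,:250]=0;m[:,400:]=0;m[:170]=0;m[275:]=0
c=max(cv2.findContours(m,0,1)[0],key=cv2.contourArea);e=cv2.fitEllipse(cv2.convexHull(c));print(e)
X=ray(k,e[0],.05);print('free cup',X, X-get_obs()['position'])
for p in [(e[0][0]-e[1][0]/2,e[0][1]),(e[0][0]+e[1][0]/2,e[0][1])]:print(ray(k,p,.05))
v=im.copy();cv2.polylines(v,[circle(k,X,.0308).round().astype(int)],True,(0,255,0),1)
# top check
kt=cam('top');it=cv2.imread('pics/top0.png')
cv2.polylines(it,[(circle(kt,X,.0308)*8).round().astype(int)],True,(0,255,0),1,shift=3)
h=cv2.cvtColor(it,cv2.COLOR_BGR2HSV)
o=((h[...,0]>5)&(h[...,0]<18)&(h[...,1]>150)).astype(np.uint8);o[:,:330]=0;o[:,385:]=0;o[:180]=0;o[230:]=0
c=max(cv2.findContours(o,0,1)[0],key=cv2.contourArea);e=cv2.fitEllipse(cv2.convexHull(c));C=ray(kt,e[0],.011);print('cover',C,e)
w=((h[...,1]<70)&(h[...,2]>60)).astype(np.uint8);w[:,:240]=0;w[:,288:]=0;w[:182]=0;w[222:]=0
c=max(cv2.findContours(w,0,1)[0],key=cv2.contourArea);e=cv2.fitEllipse(cv2.convexHull(c));L=ray(kt,e[0],.058);print('low cup',L,e)
y=((h[...,0]>20)&(h[...,0]<35)&(h[...,1]>120)&(h[...,2]>100)).astype(np.uint8);y[:,:225]=0;y[:,305:]=0;y[:170]=0;y[240:]=0
pts=np.argwhere(y)[:,::-1];W=np.array([ray(kt,p,.008)[:2] for p in pts],np.float32)*1000
print('holder',cv2.minAreaRect(W))
for P,r in((C,.04),(L,.0308)):cv2.polylines(it,[(circle(kt,P,r)*8).round().astype(int)],True,(0,255,0),1,shift=3)
a=cv2.resize(v[170:290,240:400],(480,360),interpolation=2);b=cv2.resize(it[120:240,140:400],(780,360),interpolation=2)
b=cv2.resize(b,(780,360));a=cv2.copyMakeBorder(a[:235],0,0,0,300,0);cv2.imwrite('pics/c1.png',np.vstack([a,b]))
E
```

```text
((321.59967041015625, 224.33746337890625), (66.37328338623047, 66.7312240600586), 78.80206298828125)
free cup [0.63859298 0.18461521 0.05      ] [ 0.03521559 -0.03817324 -0.19428131]
[0.60694115 0.18682896 0.05      ]
[0.67023044 0.18240245 0.05      ]
cover [ 0.52486706 -0.28947162  0.011     ] ((361.1021728515625, 204.42105102539062), (31.99648094177246, 33.39352035522461), 135.75770568847656)
low cup [ 0.52232032 -0.04469343  0.058     ] ((256.8809509277344, 200.74118041992188), (31.213647842407227, 45.85313415527344), 83.01385498046875)
holder ((523.5847778320312, -59.580108642578125), (122.72837829589844, 83.13478088378906), 82.80610656738281)
```

View pics/c1.png

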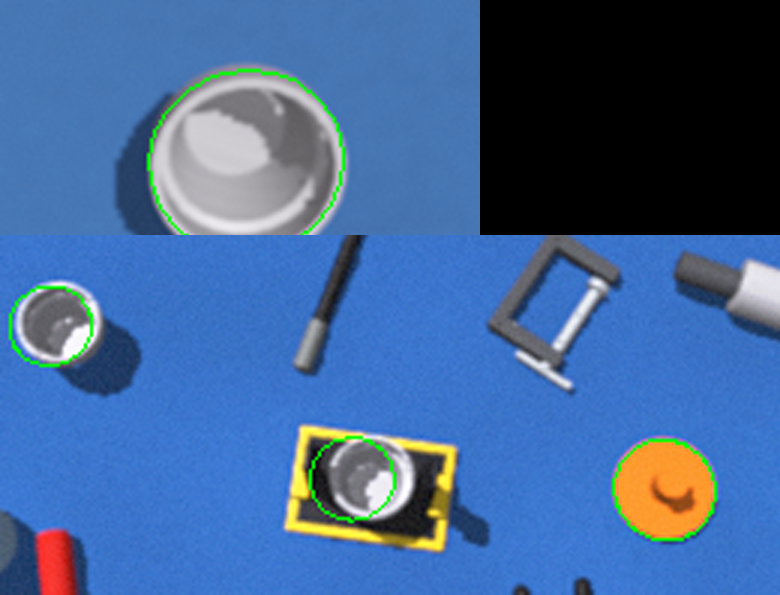

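```bash
python3 -m jog '[{"grip":0,"travel":[1.7,-1.9,-3.5],"twist":-3},{"grip":0,"travel":[1.7,-1.9,-3.5],"twist":0},{"grip":0,"travel":[0,0,-2],"twist":0},{"grip":0,"travel":[0,0,0],"twist":0},{"grip":0,"travel":[0,0,0],"twist":0}]'
python3 - <<'E'
from h import *
k=cam('wrist');o=get_obs();im=camera('wrist')[:,:,::-1].copy()
p=proj(k,[.6386,.1846,.05])[0];print(o['position'],o['tool_rot'],p)
hsv=cv2.cvtColor(im,cv2.COLOR_BGR2HSV)
m=((hsv[...,1]<90)&(hsv[...,2]>60)).astype(np.uint8);q=p.astype(int);M=0*m;M[max(0,q[1]-75):q[1]+75,q[0]-75:q[0]+75]=1;m*=M
c=max(cv2.findContours(m,0,1)[0],key=cv2.contourArea);e=cv2.fitEllipse(cv2.convexHull(c));X=ray(k,e[0],.05);print(e,X,(X-o['position'])*100)
cv2.polylines(im,[circle(k,X,.0308).round().astype(int)],True,(0,255,0),1);cv2.imwrite('pics/w2.png',im)
E
```

```text
time: 2.7
position: [0.6375, 0.1857, 0.1548]
tool_rot: [0.749, 0.663, -0.0, -0.0]
ft_force: [0.8, 1.5, 0.7]
grip_width: 0.0871
[0.63752619 0.1856667  0.1548263 ] [ 7.48647673e-01  6.62967933e-01 -2.28977505e-04 -3.60543983e-04] [283.9041762 219.810489 ]
((288.0636291503906, 222.31002807617188), (89.3512191772461, 90.03073120117188), 31.967166900634766) [0.64127139 0.1824153  0.05      ] [  0.37451926  -0.32514036 -10.48262974]
```

View pics/w2.png

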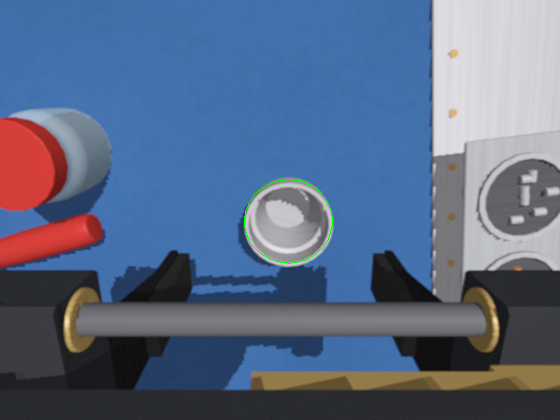

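The fitted circle sits on the cup rim at (288,222), which gives (0.641, 0.182). Next I'll go down and grip.

```bash
python3 -m jog '[{"grip":0,"travel":[0.3,-0.2,-3.5],"twist":0},{"grip":0,"travel":[0,0,-3.4],"twist":0},{"grip":0,"travel":[0,0,-2.5],"twist":0},{"grip":0,"travel":[0,0,0],"twist":0},{"grip":0,"travel":[0,0,0],"twist":0}]'
```

```text
time: 3.25
position: [0.6422, 0.1831, 0.0622]
tool_rot: [0.749, 0.663, 0.001, 0.001]
ft_force: [0.3, -0.1, -0.1]
grip_width: 0.0868
```

```bash
python3 -m jog '[{"grip":120,"travel":[0,0,-0.1],"twist":0},{"grip":120,"travel":[0,0,0],"twist":0},{"grip":120,"travel":[0,0,0],"twist":0},{"grip":120,"travel":[0,0,0],"twist":0},{"grip":120,"travel":[0,0,0],"twist":0},{"grip":120,"travel":[0,0,0],"twist":0}]' 15
```

```text
time: 3.85
position: [0.6419, 0.1822, 0.0603]
tool_rot: [0.749, 0.662, 0.0, 0.0]
ft_force: [-0.3, -0.4, 4.2]
grip_width: 0.0603
```

```bash
python3 -m jog '[{"grip":120,"travel":[0,0,2],"twist":0},{"grip":120,"travel":[0,0,4],"twist":0},{"grip":120,"travel":[-0.5,-1,4.5],"twist":0},{"grip":120,"travel":[-1.3,-3,3.5],"twist":0},{"grip":120,"travel":[-2,-4.5,0],"twist":0},{"grip":120,"travel":[-2,-4.5,0],"twist":0},{"grip":120,"travel":[-2,-4.5,0],"twist":0},{"grip":120,"travel":[-2,-4.5,0],"twist":0}]'
python3 -m jog '[{"grip":120,"travel":[-2,-4,0],"twist":0},{"grip":120,"travel":[0,-2,0],"twist":0},{"grip":120,"travel":[0,0,0],"twist":0},{"grip":120,"travel":[0,0,0],"twist":0},{"grip":120,"travel":[0,0,0],"twist":0}]'
python3 - <<'E'
from h import *
k=cam('wrist');o=get_obs();im=camera('wrist')[:,:,::-1].copy();cv2.imwrite('pics/w3raw.png',im);print(o['position'],o['tool_rot'])
print(proj(k,[[.5236,-.0596,.058]]))
cv2.imwrite('pics/w3.png',im)
E
```

```text
time: 4.65
position: [0.5421, -0.0392, 0.1994]
tool_rot: [0.749, 0.662, -0.0, -0.0]
ft_force: [1.8, -0.2, -1.0]
grip_width: 0.0604
time: 5.15
position: [0.5233, -0.0968, 0.1993]
tool_rot: [0.749, 0.663, -0.0, -0.0]
ft_force: [-0.2, 0.0, -0.4]
grip_width: 0.06
[ 0.52333238 -0.09676253  0.19930955] [ 7.48975818e-01  6.62597153e-01 -8.09087330e-06 -4.86779917e-04]
[[276.52885159 157.56953588]]
```

View pics/w3.png

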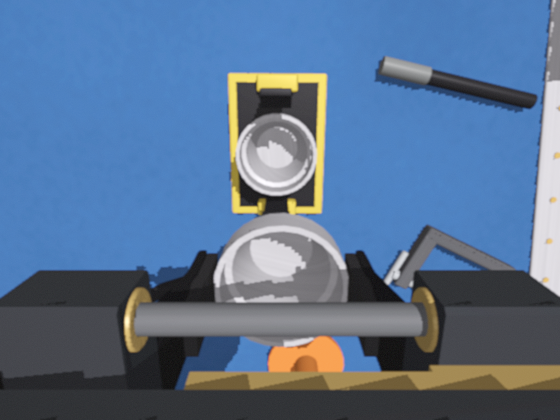

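The lower cup's rim is centred near (277,155) in the holder. The held rim is near (281,279), and the clips stand at the top and bottom of the holder.

```bash
python3 - <<'E'
from h import *
k=cam('wrist');im=cv2.imread('pics/w3raw.png');o=get_obs();h=cv2.cvtColor(im,cv2.COLOR_BGR2HSV)
g=((h[...,1]<90)&(h[...,2]>60)).astype(np.uint8)
def fit(u0,u1,v0,v1):
    m=0*g;m[v0:v1,u0:u1]=g[v0:v1,u0:u1]
    c=max(cv2.findContours(m,0,1)[0],key=cv2.contourArea);return cv2.convexHull(c)[:,0].astype(float)
hl=fit(228,326,106,200);el=cv2.fitEllipse(hl.astype(np.float32));L=ray(k,el[0],.058);print('low',el,L)
hh=fit(205,360,205,296);hh=hh[hh[:,1]<290]
zr=o['position'][2]-.010
from scipy.optimize import least_squares
W=np.array([ray(k,p,zr)[:2] for p in hh]);s=least_squares(lambda q:np.hypot(*(W-q[:2]).T)-q[2],[.52,-.097,.031]);print('held',s.x,'rms',np.sqrt(np.mean(s.fun**2)),'rel tool',s.x[:2]-o['position'][:2])
y=((h[...,0]>20)&(h[...,0]<35)&(h[...,1]>120)&(h[...,2]>100)).astype(np.uint8);y[220:]=0;y[:,340:]=0
P=np.array([ray(k,p,.008)[:2] for p in np.argwhere(y)[:,::-1]],np.float32)*1000;print('holder',cv2.minAreaRect(P))
print('move cm',(L[:2]-s.x[:2])*100)
for c,r in((L,.0308),([*s.x[:2],zr],.0308)):cv2.polylines(im,[circle(k,c,r).round().astype(int)],True,(0,255,0),1)
cv2.imwrite('pics/c3.png',im[60:360,150:410])
E
```

```text
low ((276.6261291503906, 140.2041473388672), (89.82137298583984, 129.46299743652344), 169.77540588378906) [ 0.52541687 -0.04646814  0.058     ]
held [ 0.52286217 -0.08335071  0.03108384] rms 0.0008399126495179189 rel tool [-0.00057963  0.01324961]
holder ((523.284423828125, -58.69194793701172), (123.79745483398438, 82.55180358886719), 83.00316619873047)
move cm [0.25547042 3.68825732]
```

View pics/c3.png

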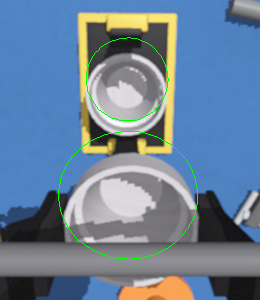

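```bash
python3 - <<'E'
from h import *
k=cam('wrist');im=cv2.imread('pics/w3raw.png');o=get_obs();g=cv2.GaussianBlur(cv2.cvtColor(im,6),(3,3),0).astype(np.float32)
mag=np.hypot(cv2.Sobel(g,5,1,0),cv2.Sobel(g,5,0,1))
from scipy.optimize import minimize
from scipy.ndimage import map_coordinates as mc
def score(c,z,rows):
    s=0
    for r in(.0308,.028):
        p=circle(k,[*c,z],r,180);p=p[(p[:,1]<rows)];s+=np.mean(mc(mag,[p[:,1],p[:,0]],order=1))
    return s
for n,uv,zs,rows in(('low',(277,155),[.058],400),('held',(281,279),o['position'][2]-np.array([.007,.010,.013]),296)):
    for z in zs:
        c0=ray(k,uv,z)[:2];G=[(score(c0+[a,b],z,rows),a,b) for a in np.arange(-.008,.0081,.0005) for b in np.arange(-.01,.0101,.0005)]
        b=max(G);c=c0+b[1:];print(n,z,b[0],'manual',c0,'best',c,proj(k,[*c,z]),'rel tool',c-o['position'][:2])
        cv2.polylines(im,[circle(k,[*c,z],.0308).round().astype(int)],True,(0,255,0),1)
cv2.imwrite('pics/c4.png',cv2.resize(im[60:360,150:410],None,fx=2,fy=2))
E
```

```text
low 0.058 430.16882 manual [ 0.52430652 -0.05756046] best [ 0.52330652 -0.05806046] [[275.77950488 155.81019852]] rel tool [-0.00013527  0.03853986]
held 0.19233213345244063 347.7685 manual [ 0.52326371 -0.09211143] best [ 0.52226371 -0.09761143] [[280.27516541 290.25234413]] rel tool [-0.00117808 -0.00101111]
held 0.18933213345244063 362.2904 manual [ 0.52307018 -0.09366985] best [ 0.52257018 -0.09866985] [[281.24474101 288.94014834]] rel tool [-0.00087162 -0.00206952]
held 0.18633213345244062 323.5876 manual [ 0.52287664 -0.09522826] best [ 0.52237664 -0.09972826] [[281.10926758 287.79267244]] rel tool [-0.00106515 -0.00312794]
```

View pics/c4.png

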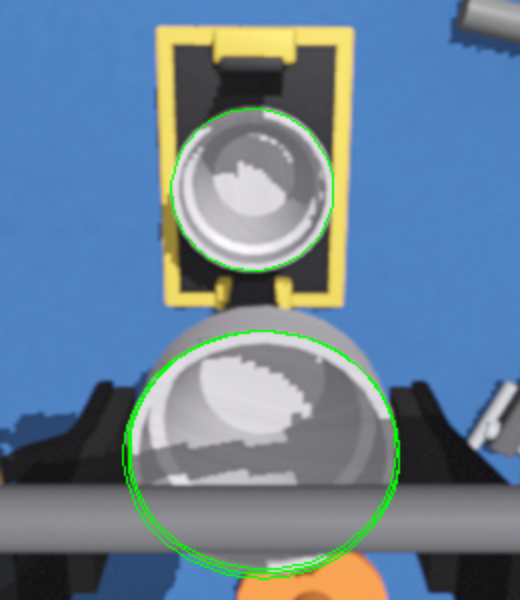

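The circles fit both rims. The held cup's centre is offset from the TCP by about (-1, -1.5) mm, and the lower cup is at (0.5233, -0.0583).

```bash
python3 -m jog '[{"grip":120,"travel":[0.1,2,0],"twist":0},{"grip":120,"travel":[0,1.9,0],"twist":0},{"grip":120,"travel":[0,0,-3],"twist":0},{"grip":120,"travel":[0,0,-3],"twist":0},{"grip":120,"travel":[0,0,-2],"twist":0},{"grip":120,"travel":[0,0,-1],"twist":0},{"grip":120,"travel":[0,0,-0.5],"twist":0},{"grip":120,"travel":[0,0,0],"twist":0}]'
python3 -m jog '[{"grip":120,"travel":[0,0,-0.5],"twist":0},{"grip":120,"travel":[0,0,-0.4],"twist":0},{"grip":120,"travel":[0,0,-0.3],"twist":0},{"grip":120,"travel":[0,0,0],"twist":0}]'
```

```text
time: 6.0
position: [0.5246, -0.0584, 0.1044]
tool_rot: [0.749, 0.663, -0.0, -0.0]
ft_force: [0.1, 0.5, -0.7]
grip_width: 0.0602
time: 6.4
position: [0.5243, -0.0589, 0.0924]
tool_rot: [0.749, 0.662, -0.0, -0.0]
ft_force: [0.6, -0.2, -0.9]
grip_width: 0.0602
```

```bash
python3 -m jog '[{"grip":120,"travel":[0,0.1,-0.3],"twist":0},{"grip":120,"travel":[0,0,-0.2],"twist":0},{"grip":120,"travel":[0,0,0],"twist":0},{"grip":120,"travel":[0,0,0],"twist":0}]'
```

```text
time: 6.8
position: [0.5244, -0.0578, 0.0875]
tool_rot: [0.749, 0.662, -0.0, -0.0]
ft_force: [0.6, -0.4, -1.7]
grip_width: 0.0598
```

```bash
python3 -m jog '[{"grip":120,"travel":[0,0,-0.1],"twist":0},{"grip":120,"travel":[0,0,-0.1],"twist":0},{"grip":120,"travel":[0,0,0],"twist":0},{"grip":120,"travel":[0,0,0],"twist":0}]'
```

```text
time: 7.2
position: [0.5246, -0.0579, 0.0862]
tool_rot: [0.749, 0.662, 0.0, 0.0]
ft_force: [-0.8, 0.4, 5.5]
grip_width: 0.0601
```

Contact comes at the expected height (0.086 m). Releasing and rising for a look.

```bash
python3 -m jog '[{"grip":0,"travel":[0,0,0],"twist":0},{"grip":0,"travel":[0,0,0],"twist":0},{"grip":0,"travel":[0,0,0],"twist":0},{"grip":0,"travel":[0,0,0],"twist":0},{"grip":0,"travel":[0,0,3],"twist":0},{"grip":0,"travel":[0,0,4],"twist":0},{"grip":0,"travel":[0,-2,4],"twist":0},{"grip":0,"travel":[0,-4,1],"twist":0}]'
python3 -m jog '[{"grip":0,"travel":[0,0,0],"twist":0},{"grip":0,"travel":[0,0,0],"twist":0}]'
python3 - <<'E'
from h import *
k=cam('wrist');im=camera('wrist')[:,:,::-1].copy();o=get_obs();g=cv2.GaussianBlur(cv2.cvtColor(im,6),(3,3),0).astype(np.float32)
mag=np.hypot(cv2.Sobel(g,5,1,0),cv2.Sobel(g,5,0,1))
from scipy.ndimage import map_coordinates as mc
print(o['position'])
for z in(.076,.085):
    G=[]
    for a in np.arange(-.01,.0101,.0005):
        for b in np.arange(-.01,.0101,.0005):
            c=[.5233+a,-.0585+b,z];G.append((sum(np.mean(mc(mag,circle(k,c,r,180).T[::-1],order=1)) for r in(.0308,.028)),*c))
    c=max(G);print(c)
    if z<.08:D=c[1:]
h=cv2.cvtColor(im,cv2.COLOR_BGR2HSV);y=((h[...,0]>20)&(h[...,0]<35)&(h[...,1]>120)&(h[...,2]>100)).astype(np.uint8);y[235:]=0;y[:,370:]=0;y[:,:190]=0
P=np.array([ray(k,p,.008)[:2] for p in np.argwhere(y)[:,::-1]],np.float32)*1000;print('holder',cv2.minAreaRect(P))
cv2.polylines(im,[circle(k,D,.0308).round().astype(int)],True,(0,255,0),1);cv2.imwrite('pics/w5.png',im)
print([(d['p'],d['at']) for d in search_frame('cover','wrist')])
E
```

```text
time: 8.0
position: [0.5263, -0.117, 0.2096]
tool_rot: [0.748, 0.664, 0.002, 0.003]
ft_force: [0.6, -0.2, 0.2]
grip_width: 0.0871
time: 8.2
position: [0.5242, -0.1184, 0.2056]
tool_rot: [0.75, 0.662, 0.0, -0.0]
ft_force: [-0.5, 0.7, 0.2]
grip_width: 0.0869
[ 0.52364076 -0.11746133  0.20499124]
(np.float32(438.56415), np.float64(0.5233), np.float64(-0.0595), 0.076)
(np.float32(371.97733), np.float64(0.5238), np.float64(-0.058499999999999996), 0.085)
holder ((522.822021484375, -58.48966979980469), (123.84575653076172, 82.4791030883789), 82.72151184082031)
[(0.9, [0.5244, -0.2933, 0.0131])]
```

View pics/w5.png

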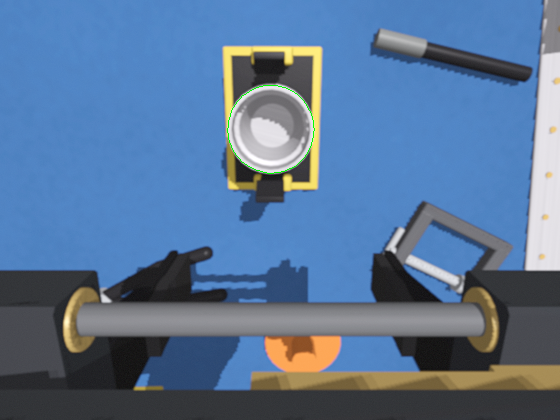

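The upper cup is nested and concentric: its rim is at (270,128) → (0.523, -0.0595), against a holder centre of (0.523, -0.0585). Now the cover.

```bash
python3 -m jog '[{"grip":0,"travel":[0,-4.3,0],"twist":0},{"grip":0,"travel":[0,-4.3,0],"twist":0},{"grip":0,"travel":[0,-4.3,-2],"twist":0},{"grip":0,"travel":[0,-4.3,-2],"twist":0},{"grip":0,"travel":[0,0,-2],"twist":0},{"grip":0,"travel":[0,0,0],"twist":0},{"grip":0,"travel":[0,0,0],"twist":0}]'
cat >> h.py <<'E'
from scipy.ndimage import map_coordinates as mc
def orange(k,im,z,rows=420):
    h=cv2.cvtColor(im,cv2.COLOR_BGR2HSV);m=((h[...,0]>4)&(h[...,0]<20)&(h[...,1]>150)&(h[...,2]>60)).astype(np.uint8);m[rows:]=0
    c=max(cv2.findContours(m,0,1)[0],key=cv2.contourArea);return c,cv2.fitEllipse(cv2.convexHull(c))
E
python3 - <<'E'
from h import *
k=cam('wrist');o=get_obs();im=camera('wrist')[:,:,::-1].copy();c,e=orange(k,im,.011,300)
X=ray(k,e[0],.0105);print(o['position'],e,X,(X-o['position'])*100,'r',[np.linalg.norm(ray(k,(e[0][0]+s*e[1][0]/2,e[0][1]),.0105)-X) for s in(-1,1)])
cv2.polylines(im,[circle(k,X,.04).round().astype(int)],True,(0,255,0),1)
cv2.polylines(im,[circle(k,[X[0],X[1],.039],.012).round().astype(int)],True,(255,0,0),1)
cv2.imwrite('pics/w6.png',im)
E
```

```text
time: 9.0
position: [0.5238, -0.288, 0.1445]
tool_rot: [0.749, 0.663, -0.0, -0.002]
ft_force: [-0.1, 0.7, 0.1]
grip_width: 0.0871
[ 0.52378495 -0.28795865  0.1444568 ] ((284.1539001464844, 205.90228271484375), (97.6121826171875, 101.06887817382812), 81.68212127685547) [ 0.52514557 -0.28723404  0.0105    ] [  0.13606233   0.07246091 -13.39568013] r [np.float64(0.03772093390619608), np.float64(0.03767973903167216)]
```

View pics/w6.png

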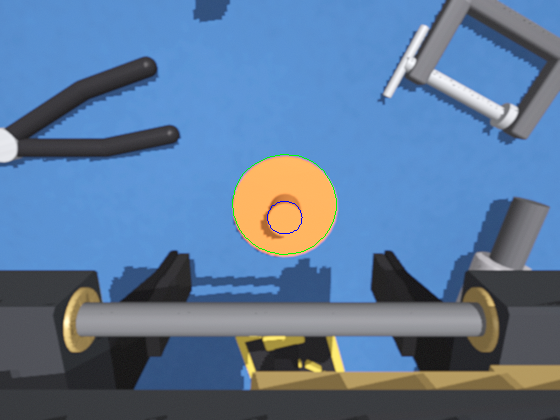

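The overlay sits on the cover at (284,206) and the knob at (285,217). The pliers, clamp and rivet gun are clear.

```bash
python3 -m jog '[{"grip":0,"travel":[0.1,0.1,-4],"twist":0},{"grip":0,"travel":[0,0,-4],"twist":0},{"grip":0,"travel":[0,0,-2],"twist":0},{"grip":0,"travel":[0,0,-0.5],"twist":0},{"grip":0,"travel":[0,0,0],"twist":0},{"grip":0,"travel":[0,0,0],"twist":0}]'
```

```text
time: 9.65
position: [0.5267, -0.2891, 0.0423]
tool_rot: [0.749, 0.663, 0.0, 0.002]
ft_force: [-0.3, -0.1, -0.4]
grip_width: 0.0873
```

```bash
python3 -m jog '[{"grip":0,"travel":[0,0.1,-0.6],"twist":0},{"grip":0,"travel":[0,0,0],"twist":0},{"grip":180,"travel":[0,0,0],"twist":0},{"grip":255,"travel":[0,0,0],"twist":0},{"grip":255,"travel":[0,0,0],"twist":0},{"grip":255,"travel":[0,0,0],"twist":0},{"grip":255,"travel":[0,0,0],"twist":0},{"grip":255,"travel":[0,0,0],"twist":0}]' 50
python3 -m jog '[{"grip":255,"travel":[0,0,0],"twist":0},{"grip":255,"travel":[0,0,0],"twist":0}]'
```

```text
time: 10.45
position: [0.5254, -0.2878, 0.0345]
tool_rot: [0.749, 0.662, -0.0, -0.0]
ft_force: [0.4, -0.5, 0.4]
grip_width: 0.047
time: 10.65
position: [0.5254, -0.2878, 0.0345]
tool_rot: [0.749, 0.662, -0.0, -0.0]
ft_force: [0.1, -0.3, 0.7]
grip_width: 0.0311
```

```bash
python3 -m jog '[{"grip":255,"travel":[0,0,0],"twist":0},{"grip":255,"travel":[0,0,0],"twist":0},{"grip":255,"travel":[0,0,0],"twist":0}]'
python3 -m jog '[{"grip":255,"travel":[0,0,2],"twist":0},{"grip":255,"travel":[0,0,4],"twist":0},{"grip":255,"travel":[0,0,4.5],"twist":0},{"grip":255,"travel":[0,0,4.5],"twist":0},{"grip":255,"travel":[0,0,1.5],"twist":0},{"grip":255,"travel":[0,4,0],"twist":0},{"grip":255,"travel":[0,4,0],"twist":0},{"grip":255,"travel":[0,4,0],"twist":0}]'
```

```text
time: 10.95
position: [0.5255, -0.2878, 0.0345]
tool_rot: [0.749, 0.662, 0.0, 0.0]
ft_force: [1.3, -0.1, 0.1]
grip_width: 0.0227
time: 11.75
position: [0.5249, -0.1667, 0.1997]
tool_rot: [0.75, 0.662, 0.0, -0.0]
ft_force: [0.1, 0.2, -1.0]
grip_width: 0.0231
```

```bash
python3 -m jog '[{"grip":255,"travel":[0,2.5,0],"twist":0},{"grip":255,"travel":[0,0,0],"twist":0},{"grip":255,"travel":[0,0,0],"twist":0}]'
python3 - <<'E'
from h import *
k=cam('wrist');o=get_obs();im=camera('wrist')[:,:,::-1].copy();c,e=orange(k,im,0,297)
z=o['position'][2]-.0345+.0105
W=np.array([ray(k,p,z)[:2] for p in cv2.convexHull(c)[:,0] if p[1]<290])
from scipy.optimize import least_squares
s=least_squares(lambda q:np.hypot(*(W-q[:2]).T)-.04,o['position'][:2],loss='soft_l1',f_scale=.0005)
C=s.x;print(o['position'],C,'rel',(C-o['position'][:2])*1000,'n',len(W),'rms',np.abs(s.fun).mean())
cv2.polylines(im,[circle(k,[*C,z],.04).round().astype(int)],True,(0,255,0),1);cv2.imwrite('pics/w7.png',im)
E
```

```text
time: 12.05
position: [0.5255, -0.1425, 0.1996]
tool_rot: [0.749, 0.663, -0.0, 0.0]
ft_force: [0.3, -0.4, -0.7]
grip_width: 0.023
[ 0.52550067 -0.14253518  0.19960669] [ 0.52456704 -0.14331   ] rel [-0.93363065 -0.77482412] n 31 rms 0.0009688943656107125
```

View pics/w7.png

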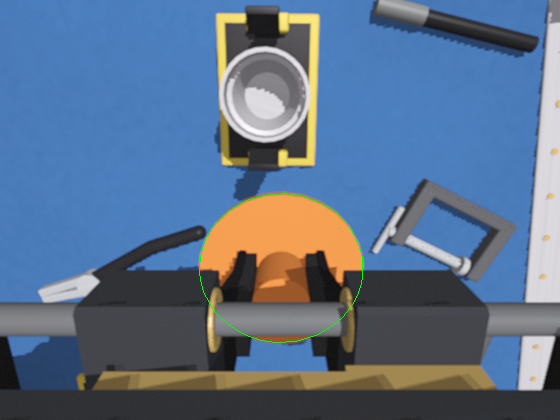

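The cover hangs level in the grip, with the flange centred at (281,268), about (-0.9, -0.8) mm from the TCP. The stack at (266,95) looks intact.

```bash
python3 -m jog '[{"grip":255,"travel":[-0.1,4.2,0],"twist":0},{"grip":255,"travel":[0,4.2,0],"twist":0},{"grip":255,"travel":[0,0,-3],"twist":0},{"grip":255,"travel":[0,0,-3],"twist":0},{"grip":255,"travel":[0,0,-1],"twist":0},{"grip":255,"travel":[0,0,0],"twist":0},{"grip":255,"travel":[0,0,0],"twist":0}]'
```

```text
time: 12.8
position: [0.5252, -0.06, 0.13]
tool_rot: [0.75, 0.662, 0.0, 0.001]
ft_force: [0.3, -0.0, -0.8]
grip_width: 0.0233
```

```bash
python3 -m jog '[{"grip":255,"travel":[-0.1,0.15,-0.4],"twist":0},{"grip":255,"travel":[0,0,-0.4],"twist":0},{"grip":255,"travel":[0,0,0],"twist":0},{"grip":255,"travel":[0,0,0],"twist":0}]'
```

```text
time: 13.2
position: [0.5235, -0.0573, 0.1218]
tool_rot: [0.749, 0.662, 0.0, 0.0]
ft_force: [-0.4, 0.2, -0.7]
grip_width: 0.0228
```

```bash
python3 -m jog '[{"grip":255,"travel":[0.05,-0.1,-0.2],"twist":0},{"grip":255,"travel":[0,0,-0.2],"twist":0},{"grip":255,"travel":[0,0,0],"twist":0}]' 60
python3 -m jog '[{"grip":255,"travel":[0,0,-0.2],"twist":0},{"grip":255,"travel":[0,0,0],"twist":0}]'
```

```text
time: 13.5
position: [0.5246, -0.0584, 0.1178]
tool_rot: [0.749, 0.662, 0.0, 0.001]
ft_force: [0.6, 0.9, 1.1]
grip_width: 0.0226
time: 13.7
position: [0.5248, -0.0585, 0.1162]
tool_rot: [0.749, 0.662, 0.001, 0.001]
ft_force: [0.5, 1.9, 4.3]
grip_width: 0.0229
```

```bash
python3 -m jog '[{"grip":255,"travel":[0,0,-0.2],"twist":0},{"grip":255,"travel":[0,0,0],"twist":0}]'
python3 -m jog '[{"grip":255,"travel":[0,0,-0.2],"twist":0},{"grip":255,"travel":[0,0,0],"twist":0}]'
```

```text
time: 13.9
position: [0.5251, -0.0586, 0.1145]
tool_rot: [0.749, 0.662, 0.001, 0.001]
ft_force: [-0.6, 2.3, 7.1]
grip_width: 0.0229
time: 14.1
position: [0.5252, -0.0586, 0.1129]
tool_rot: [0.749, 0.662, 0.001, 0.002]
ft_force: [0.2, 2.6, 8.9]
grip_width: 0.0226
```

```bash
python3 -m jog '[{"grip":255,"travel":[0,0,-0.2],"twist":0},{"grip":255,"travel":[0,0,0],"twist":0}]'
python3 -m jog '[{"grip":255,"travel":[0,0,-0.2],"twist":0},{"grip":255,"travel":[0,0,0],"twist":0}]'
python3 -m jog '[{"grip":255,"travel":[0,0,-0.2],"twist":0},{"grip":255,"travel":[0,0,0],"twist":0}]'
```

```text
time: 14.3
position: [0.5248, -0.0584, 0.11]
tool_rot: [0.749, 0.662, 0.001, 0.001]
ft_force: [1.1, 0.2, 0.1]
grip_width: 0.0228
time: 14.5
position: [0.524, -0.0579, 0.107]
tool_rot: [0.749, 0.662, 0.0, -0.0]
ft_force: [2.3, 3.9, 0.2]
grip_width: 0.0228
time: 14.7
position: [0.5231, -0.0584, 0.1048]
tool_rot: [0.749, 0.662, -0.001, -0.001]
ft_force: [-0.6, 0.2, -0.7]
grip_width: 0.0226
```

The force peaked and then dropped, so the clips have snapped. Now pressing to about 10 N.

```bash
python3 -m jog '[{"grip":255,"travel":[0,0,-0.1],"twist":0},{"grip":255,"travel":[0,0,0],"twist":0}]'
python3 -m jog '[{"grip":255,"travel":[0,0,-0.1],"twist":0},{"grip":255,"travel":[0,0,0],"twist":0},{"grip":255,"travel":[0,0,0],"twist":0}]'
```

```text
time: 14.9
position: [0.5233, -0.0583, 0.1045]
tool_rot: [0.749, 0.662, -0.0, -0.001]
ft_force: [-0.7, 0.7, 2.0]
grip_width: 0.023
time: 15.2
position: [0.5234, -0.0584, 0.1044]
tool_rot: [0.749, 0.662, -0.0, -0.0]
ft_force: [-1.7, 1.0, 8.8]
grip_width: 0.0224
```

```bash
python3 -m jog '[{"grip":255,"travel":[0,0,-0.05],"twist":0},{"grip":255,"travel":[0,0,0],"twist":0},{"grip":255,"travel":[0,0,0],"twist":0},{"grip":255,"travel":[0,0,0],"twist":0},{"grip":255,"travel":[0,0,0],"twist":0}]'
python3 - <<'E'
from h import *
print([(get_obs()['ft_force'].round(1)) for _ in range(3)])
im=camera('scene')[:,:,::-1];a=cv2.resize(im[140:260,210:350],(700,600),interpolation=2);cv2.imwrite('pics/f.png',a)
print(get_obs()['ft_force'],get_obs()['position'])
E
```

```text
time: 15.7
position: [0.5233, -0.0584, 0.1043]
tool_rot: [0.749, 0.662, -0.0, -0.0]
ft_force: [-3.0, -0.0, 11.8]
grip_width: 0.0232
[array([-3. , -0. , 11.8]), array([-3. , -0. , 11.8]), array([-3. , -0. , 11.8])]
[-3.25381525  0.42023796 10.95600683] [ 0.52334144 -0.05841152  0.104308  ]
```

View pics/f.png

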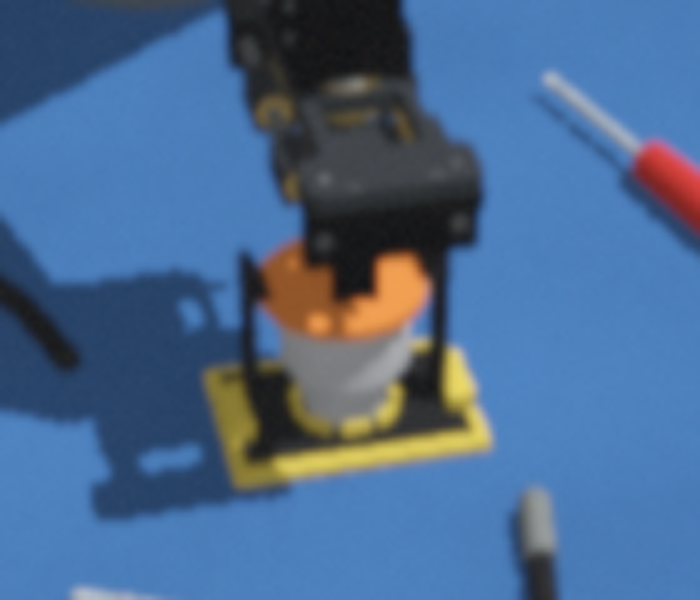

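The cover sits level on the stack between the upright clips. The height matches (TCP 0.1043 m, so the cover is 70 mm up), and the press is steady at about 11 N. Handing in.

```bash
python3 -c "from rig import hand_in;print(hand_in())"
```

```text
the job is handed in; nothing more can be done
None
```

I nested the second cup in the cup in the leftmost holder and released it. I then took the cover by its knob and pressed it through both clips. I handed in at about 15.8 s, still gripping the knob (60 N set) and still pressing down; the hand-in gives no verdict.

**Checks that passed:**
- **Cups:** after release, the wrist camera put the upper rim within about 1 mm of the holder's centre. The cup met resistance at the height expected for full nesting.
- **Snap:** the push force rose to about 9 N, then dropped to about 0 as the cover went through.
- **Cover:** the gripper height puts it about 70 mm above the holder's origin, which is fully home. The final push reads 11–12 N down, and the fingers are 23 mm apart on the 24 mm knob.
- **Final picture:** the cover looks level between upright clips. The bystanders it shows look undisturbed, though it covers only part of the bench.

**Less certain:**
- The clip angles were judged only from that blurry picture and the force drop, not measured.
- About 3 N of sideways force remained at the end.
- The top and wrist cameras disagreed by about 5 mm on the free cup, so I worked from the wrist camera.
- Two of my first circle fits were wrong; I redid them and checked them against the image before placing the cup.

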